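# Set the card jig to the long block and clamp its stop

## Robot

A 6-joint arm with a two-finger parallel gripper is mounted at the origin on the work surface. World frame = base frame: x ahead of the robot, y to its left, z up, the work surface at z = 0. Lengths are in m, angles in degrees, forces in N, time in s.
With the tool pointing down it reaches from about 0.25 to 0.725 m from the base axis. Payload 9.7 kg.
Tool frame: the origin (TCP) lies midway between the tips of the shut fingers; the grasp point (between the pads) lies 19 mm behind it; z points along the fingers, x is the direction in which the jaws open and shut, and the axes are right-handed (so a half turn about z gives the same grasp; the last joint's range is limited). The gripper opens to 85 mm and grips with 20 to 120 N. Pads are 22 mm wide; open, the fingers measure 114 mm over their backs; the gripper's body (76 mm by 85 mm) begins 54 mm behind the grasp point. The pads swing forward as they close: fully open they stand 13 mm farther back than shut.
Start: joints at [-66.578, 4.979, 10.078, 95.1, 0, 90], TCP at [0.219, -0.505, 0.231] pointing down, gripper open.
Joint ranges: [-179.16, 179.16], [-48.56, 103.87], [-65.8, 70.77], [-126.05, 130.52], [-82.76, 87.17], [-180, 180]. Speed limits (degrees/s): [127.2, 127.2, 147.25, 180, 180, 180].

## Interface

Orientations are given as [roll, pitch, yaw] about the fixed x, y, z axes, in that order (R = Rz(yaw) Ry(pitch) Rx(roll)).
In Python, from workcell import sensors, camera, get_calibration, bot, recognise, place_of gives the robot as it stands. The module is installed in compiled form; this text tells all that it offers.
- The arm moves only by the tool send_rows, never from a script. Its argument "plan" is a list of rows, each a list of 3 entries, a list of its own where there are three numbers: the shift along the tool's x, y, z normalised to -1 to 1, where 1 is 0.3 m, then the turn, a rotation vector about the tool's x, y, z normalised to -1 to 1, where 1 is pi rad, then the closure, from -1 (fully open) to 1 (shut). In form: [[[x, y, z], [rx, ry, rz], claw], ...]. A call has 1 to 10 rows; each row is the pose to reach, as a shift and turn from the pose commanded when the call began, along the tool's axes at that moment, turning the shorter way round; what a row does not reach only later rows make up. A row lasts 1/10 s, in which the tool goes at most 50 mm and 8.59 degrees, less where a joint would pass 70% of its speed; a pose out of reach is approached as far as the arm can. A call with a number of a shift or a turn outside -1 to 1 is refused whole. A call with a gripper value outside its range is refused whole. The fingers move at their own pace and stop on an object; "force" is the grip in N (left out, the last holds). Time passes only in rows, so rows that repeat a pose let the fingers close. It gives the time, the measured TCP pose, the force and the opening at its end, in the units of the state.
- sensors.get_obs(): the state, without advancing time (a new reading comes with each control period).
- camera(name): name is "scene" or "top"; returns the picture (384x512x3 uint8, blue, green, red); there is no depth.
- get_calibration(name): a dict with "fx", "fy", "cx", "cy" (pixels), "R" (3x3) and "t" (3): a world point X has camera coordinates R X + t. Camera axes: x right, y down, z forward; pixel columns grow to the right and rows downward; lengths in m; the calibration is good to about 2 mm. A picture is of the moment at which its call begins. get_calibration takes no time and is no camera call.
- bot.job_done(): hands the job in, once; it reports no verdict.
Trained networks look in the newest picture that a camera, given by its name, has taken for a name from the list of things; names that differ only in an ending like _2 or _b are one class to them, and where a whole thing is asked for, a point or a joint stands for the part that bears it (a point fixed in the world has none). Each returns a list of dicts, best first, with "p" (0 to 1); they miss things now and then, are a little off and sometimes report something else, mostly with a low value. They report only what shows in the picture. A call takes as long as a camera call. They do not tell look-alikes from the thing itself.
- recognise(label, camera): "point" ([column, row] in pixels, amid what is visible of it).
- place_of(label, camera): "point" ([column, row] in pixels: a listed point, or the origin of a listed thing).
The state is a dict: "time": time; "q": joint angles; "qd": joint speeds; "joint_efforts": joint torques, N m; "ee_pos": TCP position; "tcp_rot": TCP orientation; "wrist_force": force on the tool from outside, world axes, zero at the start; "torque": the same for the moment, N m; "opening": finger opening in m.
Only numpy, scipy, OpenCV 4.12 (cv2) and the standard library are available. Lean on these libraries where they do the work, as an engineer would, in place of code of your own. Each camera call takes 0.05 s, during which the arm holds its last target. There are 200 camera calls.

## Task

Set the collating jig to the pack size: take the longer of the two wooden blocks from the caddy and set it on the jig's bed, same side up as in the caddy and lengthwise along the rail, between the fixed plywood fence and the black sliding stop. With the cam lever still up, slide the stop until the block is snug between stop and fence, then flip the lever right down to clamp the stop and leave the block in place. Do not disturb the other block or the other things on the bench.

Things in the scene. Friction and masses are not known exactly. Their poses are not given: they have to be found in the camera images.
- long_block_mid (a point): the longer plain wooden block, 66 mm long (its x), 40 mm wide (its y), 56 mm high (its z), about 110 g; point at its centre, 28 mm above its underside. It starts upright in one of the caddy's two slots (either one); it may end either way round
- caddy: fixed plywood caddy; origin: centre of its underside. Two slots at y = +27 and -27 mm, floor 6 mm above the bench. Three cheeks along x, 10 mm thick, 58 mm long, 61 mm high (level with the blocks' tops) hide the blocks' sides; the slots are open at both ends along x, so a block can be gripped only by its two ends. Caddy and jig swap sides of the bench from start to start
- mat_top (a point): centre of the top of a black rubber mat, 170 x 130 mm (x, y), 3 mm high, fixed on the bench between caddy and jig: clear space to set the block down and grip it anew
- seat (a point): point on the top of the jig's plywood bed, 10 mm above the bench. y runs along the rail to the fixed fence, x across towards the rail, z up. The block touching the fence has its centre at x about 0 (within 33 mm will do), y 0, z +28 mm. Aluminium rail from x = +70 mm, 28 mm high; bed x -62 to +102, y -147 to +73 mm
- fence_face (a point): centre of the fixed plywood fence's working face (y = +33 mm from seat), 37 mm above the bench. Fence face and stop face are 110 mm wide (55 mm either side of seat in x) and as high as the block to 2 mm, so in the jig there is no room for fingers at the block's ends: grip it across its 40 mm width, along seat's x
- stop (a joint): slide of the black stop along the rail towards the fence, m: 0 = fully back, face-to-face opening 88 mm; opening = 88 mm minus this value; it starts between 0 and 8 mm; snug on the long block at 22 mm. It stays where left; needs about 3 to 5 N
- stop_face (a point): centre of the stop's working face, which looks to the fence, 38 mm above the bench. The stop's arm is a plate 18 mm thick (its back face lies 18 mm behind, along -y), 110 mm long in x, 12 to 64 mm above the bench: push its back with closed fingers on the half away from the rail. Its carriage on the rail (x +55 to +105 from seat) is 44 mm long in y, 62 mm high
- lever (a joint): cam lever on the carriage, rad: 0 = up and open, leaning 15 degrees (0.262 rad) past vertical away from the bed (towards +x of seat), 0.262 = vertical, 1.833 = its hard stop, lying level over the stop's arm pointing to -x of seat: clamped. Stays where left; turns with about 0.1 N m; starts between 0 and 0.25
- lever_pivot (a point): the lever's hinge on the stop's carriage, 78 mm above the bench, 80 mm from seat along seat's x; the hinge line runs along seat's y
- lever_tip (a point): end of the lever, 100 mm from the pivot. Steel arm 20 mm wide (along the rail) and 9 mm thick with a black grip 26 mm wide, 14 mm thick over the last 40 mm
- short_block_mid (a point): the other wooden block in the caddy, same width and height but only 44 mm long; point at its centre. Not wanted: leave it in its slot
- card_pack: banded pack of cards, 75 x 125 x 40 mm high, lying behind the mat; origin at the centre of its underside; bystander
- tape_roll: roll of clear tape lying flat, 90 mm across, 24 mm high; origin at the centre of its underside; bystander
- stapler: grey and black stapler, 140 x 36 x 39 mm; origin at the centre of its underside; bystander
- bottle: amber bottle, 54 mm across, 130 mm high, at the left side; origin at the centre of its underside; bystander
- mug: white mug, 80 mm across, 90 mm high, at the right side; origin at the centre of its underside; bystander
There are look-alikes about, which are no part of the job. What is shaped like the part that bears long_block_mid but green or white is not meant.

How it is judged:
By the outcome, as a careful person would: the job done as asked, in the order asked, and still so for the second after the job is handed in, with the robot touching nothing.
It also fails if it takes over 72 s, if anything falls off the work surface, if the arm or the gripper's body presses on something with over 40 N, if the wrist force passes 120 N, or if a joint passes its speed limit or range.

## Working session

There is one attempt and no reset: what is moved stays moved. The work goes in short steps, Python scripts to look and compute and a tool call to move; the robot and the scene stay as the last step left them, time stands still between calls to the robot, and variables do not carry over. Pictures are saved under pics/ and viewed, on a budget of 10 in all, crops included, one or two more only if the job needs it, and the job is handed in when it is done.

Besides the shell and the picture viewer there is one more tool, called after "Emit:" in YAML: its name, and indented under it one key for each argument. send_rows: Moves the arm, as the interface text tells. Scaled input: -1 to 1 covers 0.3 m each way for a shift and pi rad each way for a turn. Its arguments: {"type":"object","properties":{"plan":{"type":"array"},"force":{"type":"number"}},"required":["plan"]}

```bash
mkdir -p pics
cat > h.py <<'E'
import numpy as np, cv2
from workcell import sensors, camera, get_calibration, bot, recognise, place_of
def ray(cam,p):
    c=get_calibration(cam);R=np.array(c["R"]);t=np.array(c["t"])
    d=R.T@np.array([(p[0]-c["cx"])/c["fx"],(p[1]-c["cy"])/c["fy"],1]);return -R.T@t,d
def atz(cam,p,z):
    o,d=ray(cam,p);return o+d*(z-o[2])/d[2]
def proj(cam,X):
    c=get_calibration(cam);v=np.array(c["R"])@np.array(X)+np.array(c["t"])
    return np.array([c["fx"]*v[0]/v[2]+c["cx"],c["fy"]*v[1]/v[2]+c["cy"]])
def tri(ca,pa,cb,pb):
    oa,da=ray(ca,pa);ob,db=ray(cb,pb)
    s=np.linalg.lstsq(np.c_[da,-db],ob-oa,rcond=None)[0]
    a=oa+s[0]*da;b=ob+s[1]*db;return (a+b)/2,np.linalg.norm(a-b)
E
python3 - <<'E'
from h import *
np.set_printoptions(precision=4,suppress=True)
for c in("top","scene"): cv2.imwrite(f"pics/{c}0.png",cv2.resize(camera(c),None,fx=1.5,fy=1.5))
o=sensors.get_obs();print(o["ee_pos"],o["tcp_rot"],o["opening"],o["time"])
zs=dict(long_block_mid=.034,short_block_mid=.034,caddy=0,mat_top=.003,seat=.01,fence_face=.037,stop_face=.038,lever_pivot=.078,lever_tip=None)
for n,z in zs.items():
  for c in("top","scene"):
    for r in place_of(n,c)[:3]:
      print(n,c,np.round(r["p"],2),np.round(r["point"],1),atz(c,r["point"],z) if z is not None else "")
E
```

```text
[ 0.2185 -0.5045  0.2307] [179.9997   0.071  -66.5768] 0.08511878719466329 0.1
long_block_mid top 0.87 [373.7 180.9] [ 0.515  -0.3553  0.034 ]
long_block_mid top 0.83 [310.3 184.8] [ 0.5019 -0.1621  0.034 ]
long_block_mid top 0.72 [341.7 151.1] [ 0.6069 -0.259   0.034 ]
long_block_mid scene 0.94 [219.5 254.3] [ 0.4959 -0.1707  0.034 ]
long_block_mid scene 0.94 [263.7 263.9] [ 0.614  -0.1042  0.034 ]
long_block_mid scene 0.88 [168.8 257.2] [ 0.3932 -0.281   0.034 ]
short_block_mid top 0.74 [333.3 186.4] [ 0.4973 -0.2322  0.034 ]
short_block_mid scene 0.58 [213.2 268.7] [ 0.517 -0.217  0.034]
short_block_mid scene 0.57 [311.7 184.2] [0.5289 0.2464 0.034 ]
caddy top 0.79 [319.5 189.8] [ 0.4898 -0.1945  0.    ]
caddy top 0.34 [160.1 197.7] [0.4617 0.3087 0.    ]
caddy scene 0.56 [216.5 260.8] [ 0.49   -0.1799  0.    ]
mat_top top 0.95 [255.1 207.8] [0.4317 0.0074 0.003 ]
mat_top top 0.57 [171.9 197.7] [0.4617 0.2705 0.003 ]
mat_top scene 0.72 [248.7 215.8] [0.4469 0.012  0.003 ]
mat_top scene 0.41 [321.9 160.8] [0.4728 0.394  0.003 ]
seat scene 0.93 [298.7 176.2] [0.4611 0.2645 0.01  ]
fence_face top 0.78 [159.3 201.5] [0.4473 0.301  0.037 ]
fence_face scene 0.93 [301.8 164.1] [0.4454 0.2978 0.037 ]
stop_face top 0.69 [183.8 194.2] [0.4702 0.2258 0.038 ]
stop_face scene 0.58 [292.5 176.3] [0.4589 0.2263 0.038 ]
lever_pivot top 0.56 [182.6 169.2] [0.5419 0.223  0.078 ]
lever_pivot scene 0.66 [315.2 188.3] [0.5668 0.2042 0.078 ]
lever_tip top 0.65 [178.5 161.7] 
lever_tip top 0.56 [161.4 201.9]
```

View pics/top0.png

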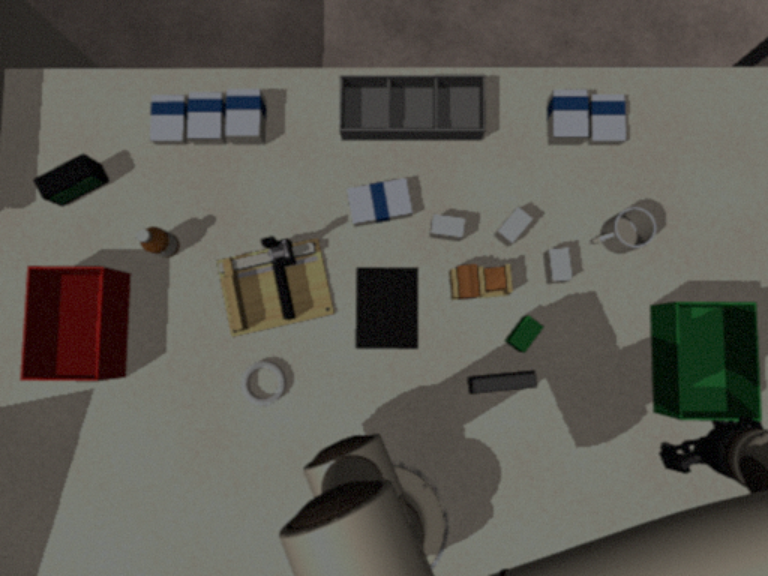

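View pics/scene0.png

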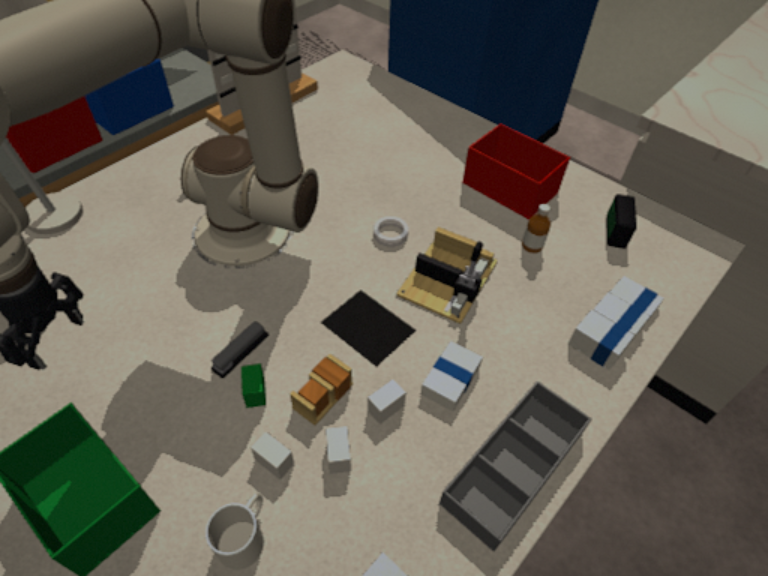

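Top view: the caddy is at about (480,280), with a larger block in its left slot (467,281) and a smaller one in its right slot (497,279). The jig is at (278,288), with its fence on the left and rail at the top. Look-alikes are the white blocks at (448,226), (515,224) and (560,263), and the green one at (524,333). My choice is the larger wooden block at (467,281), which I'll check in a close crop.

Run:
```python
from h import *
t=camera("top");s=camera("scene")
def cr(im,x,y,w,h): 
    return cv2.resize(im[y:y+h,x:x+w],(400,300),interpolation=cv2.INTER_CUBIC)
a=cr(t,288,162,64,48);b=cr(t,137,150,96,72);c=cr(s,184,228,64,48);d=cr(s,254,145,96,72)
cv2.imwrite("pics/crops.png",np.vstack([np.hstack([a,b]),np.hstack([c,d])]))
```

```text
(no output)
```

View pics/crops.png

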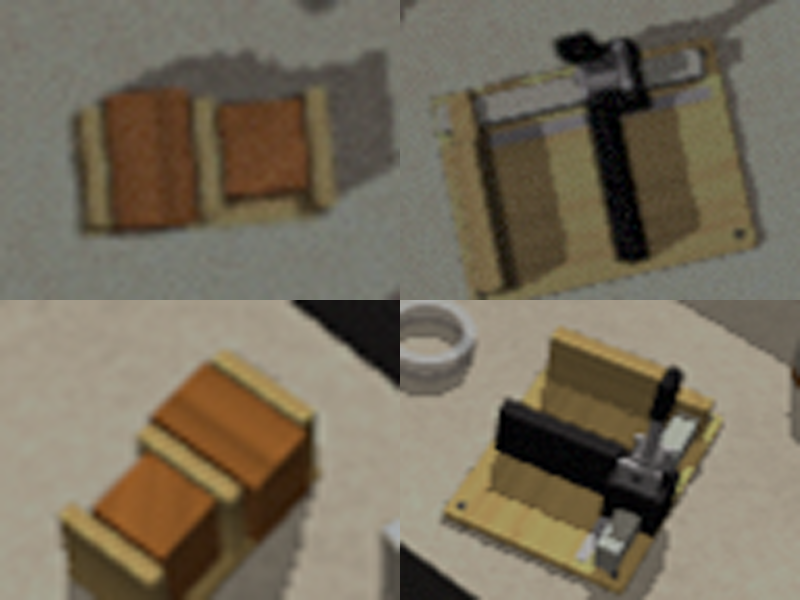

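The crop shows that the larger wooden block (top view crop, left slot) spans the whole caddy length, while the right one is shorter. The stop sits mid-bed with its lever up. Next I'll fit the poses from the corners.

```bash
cat > fit.py <<'E'
from h import *
from scipy.optimize import least_squares
np.set_printoptions(precision=4,suppress=True)
def fit(obs,x0):
    def W(p,X): 
        c,s=np.cos(p[2]),np.sin(p[2]);return [p[0]+c*X[0]-s*X[1],p[1]+s*X[0]+c*X[1],X[2]]
    def f(p): return np.concatenate([proj(c,W(p,np.array(X)/1e3))-np.array(px) for c,X,px in obs])
    r=least_squares(f,x0,loss="soft_l1");print(r.x[:2],np.degrees(r.x[2]),"\n",np.round(r.fun.reshape(-1,2),1).tolist());return r.x
E
python3 - <<'E'
from fit import *
A=lambda x,y:(288+x/6.25-.4,162+y/6.25-.4);C=lambda x,y:(184+x/6.25-.4,228+y/6.25-.4)
B=lambda x,y:(137+x/4.1667-.4,150+y/4.1667-.4);D=lambda x,y:(254+x/4.1667-.4,145+y/4.1667-.4)
fit([("top",(33,47,62),A(105,92)),("top",(33,7,62),A(188,88)),("top",(-33,7,62),A(200,225)),("top",(-33,47,62),A(115,230)),
("scene",(-33,47,62),C(207,62)),("scene",(33,47,62),C(312,125)),("scene",(33,7,62),C(258,182)),("scene",(-33,7,62),C(150,120))],[.49,-.19,0])
J=[("top",(-62,-147,10),B(757,243)),("top",(102,-147,10),B(715,40)),("top",(-55,33,64),B(503,290)),("top",(55,33,64),B(472,92)),
("scene",(-62,-147,10),D(443,213)),("scene",(102,-147,10),D(617,290)),("scene",(-55,33,64),D(553,45)),("scene",(55,33,64),D(712,112))]
p=fit(J,[.46,.265,.1])
# stop position: edges of arm end on top view z=64
c,s=np.cos(p[2]),np.sin(p[2])
for cam,px in (("top",B(613,262)),("top",B(648,257)),("scene",D(505,100)),("scene",D(495,112)),("scene",D(608,157))):
    w=atz(cam,px,.064)[:2]-p[:2];print(cam,c*w[0]+s*w[1],-s*w[0]+c*w[1])
a,b=place_of("lever_tip","top"),place_of("lever_tip","scene");print(a,b)
for q in (D(672,75),): 
  for z in(.16,.175): 
    w=atz("scene",q,z)[:2]-p[:2];print("tip",c*w[0]+s*w[1],-s*w[0]+c*w[1])
for q in (B(575,45),): 
  for z in(.16,.175): 
    w=atz("top",q,z)[:2]-p[:2];print("tipT",c*w[0]+s*w[1],-s*w[0]+c*w[1])
E
```

```text
[ 0.4957 -0.1898] 5.6790806011563255 
 [[-0.6, 0.2], [-0.6, -0.4], [-0.2, -0.5], [0.1, -0.1], [-0.6, -0.6], [-0.3, 0.8], [-0.3, 1.1], [-0.2, -0.9]]
[0.4818 0.2495] 3.6924406775383956 
 [[-92.5, 0.3], [-85.0, -2.8], [-93.3, -10.7], [-87.1, 0.5], [-97.9, 1.4], [-100.3, 7.6], [-91.4, 3.3], [-103.4, 1.6]]
top -0.08744771777798255 -0.32424879740116835
top -0.08531018929228168 -0.3493820030536287
scene 0.18893190231856222 0.17293589856259783
scene 0.188908833434381 0.15484481857414847
scene 0.28399959440686645 0.16848538259592533
[{'point': [179.2, 159.1], 'p': 0.44}, {'point': [311.2, 186.6], 'p': 0.3}] [{'point': [318.7, 161.6], 'p': 0.41}]
tip 0.2982947068170884 0.17939682606584492
tip 0.3002411108617303 0.16174208105554944
tipT 0.05466038492938559 -0.30374300979391305
tipT 0.05217207847415656 -0.3032929007209211
```

Run:
```python
from fit import *
B=lambda x,y:(137+(x-400)/4.1667-.4,150+y/4.1667-.4);D=lambda x,y:(254+(x-400)/4.1667-.4,145+y/4.1667-.4)
J=[("top",(-62,-147,10),B(757,243)),("top",(102,-147,10),B(715,40)),("top",(-55,33,64),B(503,290)),("top",(55,33,64),B(472,92)),
("scene",(-62,-147,10),D(443,213)),("scene",(102,-147,10),D(617,290)),("scene",(-55,33,64),D(553,45)),("scene",(55,33,64),D(712,112))]
p=fit(J,[.46,.265,.1])
c,s=np.cos(p[2]),np.sin(p[2])
def L(cam,px,z):
    w=atz(cam,px,z)[:2]-p[:2];return np.array([c*w[0]+s*w[1],-s*w[0]+c*w[1]])
for cam,px in (("top",B(613,262)),("top",B(648,257)),("scene",D(505,100)),("scene",D(495,112)),("scene",D(608,185))): print(cam,L(cam,px,.064))
for cam,q in(("scene",D(672,75)),("top",B(575,45))):
  for z in(.16,.175): print("tip",cam,L(cam,q,z))
o=sensors.get_obs();print(o["time"])
```

```text
[0.4605 0.2661] 11.372684475476124 
 [[-0.0, 0.5], [0.7, -1.7], [-0.4, -2.5], [0.9, 9.2], [0.0, -0.5], [0.9, 1.2], [0.8, -1.3], [-9.7, -5.7]]
top [-0.0579 -0.0485]
top [-0.0591 -0.0739]
scene [-0.0582 -0.0544]
scene [-0.0587 -0.0711]
scene [ 0.0568 -0.0932]
tip scene [ 0.0753 -0.0475]
tip scene [ 0.0795 -0.0624]
tip top [ 0.0828 -0.0663]
tip top [ 0.0797 -0.0691]
1.2
```

```bash
cat >> h.py <<'E'
from scipy.spatial.transform import Rotation as Rn
def go(pos,yaw,cur=None):
    "row numbers to reach pos, tool down, jaw yaw (deg)"
    o=sensors.get_obs()
    R=Rn.from_euler("xyz",o["tcp_rot"],degrees=True);p=np.array(o["ee_pos"])
    G=Rn.from_euler("xyz",[180,0,yaw],degrees=True)
    print(np.round(R.inv().apply(np.array(pos)-p)/.3,4).tolist(),np.round((R.inv()*G).as_rotvec()/np.pi,4).tolist(),"t",round(o["time"],2),np.round(p,4),np.round(o["tcp_rot"],1),round(o["opening"],4),np.round(o["wrist_force"],1),"q",np.round(o["q"],0))
E
python3 -c "
from h import *
go([.493,-.163,.14],5.7)"
```

```text
[-0.6815, -1.292, 0.3043] [-0.0, 0.0, -0.4015] t 1.2 [ 0.2186 -0.5047  0.2313] [-180.     0.   -66.6] 0.0857 [-0.  -0.3 -1. ] q [-67.   5.  10.  95.   0.  90.]
```

Emit:
send_rows:
  plan:
    - [[-0.48,-0.9,0.1],[0,0,-0.28],-1]
    - [[-0.48,-0.9,0.1],[0,0,-0.28],-1]
    - [[-0.48,-0.9,0.1],[0,0,-0.28],-1]
    - [[-0.48,-0.9,0.1],[0,0,-0.28],-1]
    - [[-0.48,-0.9,0.1],[0,0,-0.28],-1]
    - [[-0.48,-0.9,0.1],[0,0,-0.28],-1]
    - [[-0.48,-0.9,0.1],[0,0,-0.28],-1]
    - [[-0.48,-0.9,0.1],[0,0,-0.28],-1]
  force: 40

```text
time: 2.0
ee_pos: [0.4099, -0.264, 0.2012]
tcp_rot: [-180.0, 0.0, -16.0]
wrist_force: [0.2, -1.2, 0.2]
opening: 0.0857
```

```bash
python3 -c "
from h import *
go([.493,-.163,.13],5.7)"
```

```text
[0.1733, -0.4001, 0.2373] [-0.0, 0.0001, -0.1208] t 2.0 [ 0.4099 -0.264   0.2012] [-180.    0.  -16.] 0.0857 [ 0.2 -1.2  0.2] q [-33.  -4.  -2.  92.  -0.  73.]
```

Emit:
send_rows:
  plan:
    - [[0.1733,-0.4,0.2373],[0,0,-0.1208],-1]
    - [[0.1733,-0.4,0.2373],[0,0,-0.1208],-1]
    - [[0.1733,-0.4,0.2373],[0,0,-0.1208],-1]
    - [[0.1733,-0.4,0.2373],[0,0,-0.1208],-1]
    - [[0.1733,-0.4,0.2373],[0,0,-0.1208],-1]
    - [[0.1733,-0.4,0.2373],[0,0,-0.1208],-1]

```text
time: 2.6
ee_pos: [0.4922, -0.166, 0.1309]
tcp_rot: [180.0, -0.0, 5.4]
wrist_force: [-0.7, -1.2, 0.1]
opening: 0.0854
```

Run:
```python
from h import *
go([.493,-.163,.025],5.7)
t=camera("top");s=camera("scene")
cr=lambda im,x,y,w,h: cv2.resize(im[y:y+h,x:x+w],(400,300),interpolation=cv2.INTER_CUBIC)
cv2.imwrite("pics/above.png",np.hstack([cr(t,272,150,96,72),cr(s,168,204,96,72)]))
for z in (.13,.143): print(proj("top",[.493,-.163,z]),proj("scene",[.493,-.163,z]))
```

```text
[0.0035, -0.01, 0.3531] [0.0002, -0.0002, -0.0017] t 2.6 [ 0.4922 -0.166   0.1309] [180.   -0.    5.4] 0.0854 [-0.7 -1.2  0.1] q [-19.  -0.  -6.  84.  -0.  66.]
[314.30515821 184.33911698] [219.17787683 234.36980236]
[314.85355729 183.84332576] [218.96228485 231.77226608]
```

View pics/above.png

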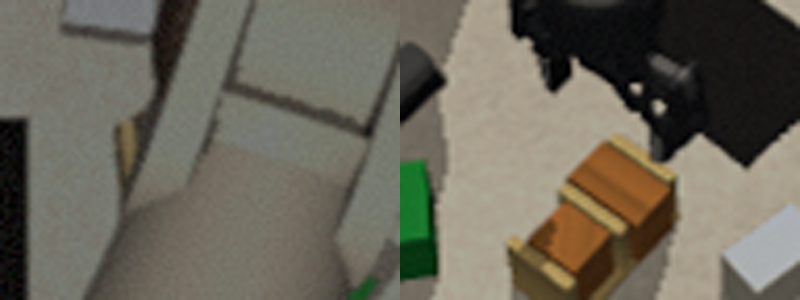

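The scene crop shows the finger tips at (555,85) and (660,155), straddling the long block's ends. Their midpoint matches the expected projection, so I'm descending.

Emit:
send_rows:
  plan:
    - [[0.0035,-0.01,0.04],[0,0,-0.0017],-1]
    - [[0.0035,-0.01,0.1],[0,0,-0.0017],-1]
    - [[0.0035,-0.01,0.16],[0,0,-0.0017],-1]
    - [[0.0035,-0.01,0.22],[0,0,-0.0017],-1]
    - [[0.0035,-0.01,0.28],[0,0,-0.0017],-1]
    - [[0.0035,-0.01,0.32],[0,0,-0.0017],-1]
    - [[0.0035,-0.01,0.353],[0,0,-0.0017],-1]
    - [[0.0035,-0.01,0.353],[0,0,-0.0017],-1]

```text
time: 3.5
ee_pos: [0.4925, -0.1613, 0.0229]
tcp_rot: [-180.0, 0.1, 5.9]
wrist_force: [-0.4, -0.5, -0.0]
opening: 0.0851
```

Emit:
send_rows:
  plan:
    - [[0,0,0],[0,0,0],-0.7]
    - [[0,0,0],[0,0,0],-0.5]
    - [[0,0,0],[0,0,0],-0.3]
    - [[0,0,0],[0,0,0],-0.1]
    - [[0,0,0],[0,0,0],0]
    - [[0,0,0],[0,0,0],0]
    - [[0,0,0],[0,0,0],0]
  force: 40

```text
time: 4.2
ee_pos: [0.4939, -0.1616, 0.0252]
tcp_rot: [180.0, -0.1, 5.9]
wrist_force: [0.7, 0.7, 6.5]
opening: 0.0657
```

```bash
python3 -c "
from h import *
go([.493,-.163,.130],5.7)"
```

```text
[-0.0028, 0.0047, -0.3494] [0.0002, -0.0005, 0.001] t 4.2 [ 0.4939 -0.1616  0.0252] [ 1.8e+02 -1.0e-01  5.9e+00] 0.0657 [0.7 0.7 6.5] q [-18.   2. -16.  72.  -0.  66.]
```

Emit:
send_rows:
  plan:
    - [[0,0,-0.02],[0,0,0],0.2]
    - [[0,0,-0.06],[0,0,0],0.2]
    - [[0,0,-0.12],[0,0,0],0.2]
    - [[0,0,-0.19],[0,0,0],0.2]
    - [[0,0,-0.26],[0,0,0],0.2]
    - [[0,0,-0.32],[0,0,0],0.2]
    - [[0,0,-0.35],[0,0,0],0.2]
    - [[0,0,-0.35],[0,0,0],0.2]
  force: 60

```text
time: 5.0
ee_pos: [0.4938, -0.1616, 0.1307]
tcp_rot: [180.0, -0.1, 5.9]
wrist_force: [0.5, 0.2, -1.5]
opening: 0.0653
```

Run:
```python
from h import *
go([.437,.008,.12],-40)
s=camera("scene")
cv2.imwrite("pics/lift.png",cv2.resize(s[190:290,160:280],(600,500),interpolation=cv2.INTER_CUBIC))
```

```text
[-0.1307, -0.5817, 0.0349] [0.0, -0.0007, 0.2548] t 5.0 [ 0.4938 -0.1616  0.1307] [ 1.8e+02 -1.0e-01  5.9e+00] 0.0653 [ 0.5  0.2 -1.5] q [-18.  -0.  -6.  84.   0.  66.]
```

View pics/lift.png

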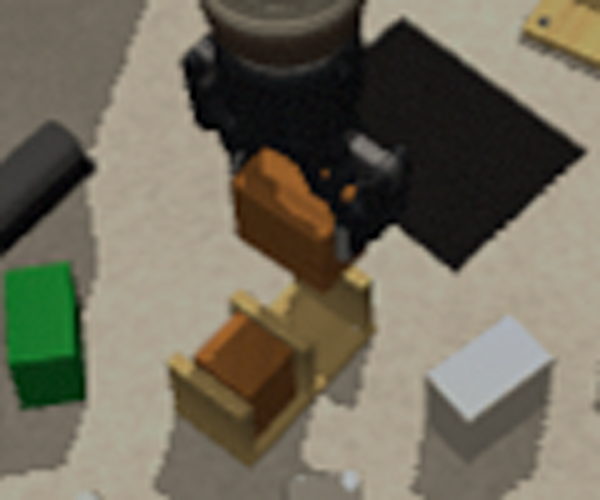

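The block hangs level in the jaws (crop 285,215), and the short block is still in its slot. Next I carry it to the mat.

Emit:
send_rows:
  plan:
    - [[-0.01,-0.04,0],[0,0,0.02],0.2]
    - [[-0.03,-0.13,0],[0,0,0.06],0.2]
    - [[-0.055,-0.24,0.005],[0,0,0.1],0.2]
    - [[-0.08,-0.35,0.015],[0,0,0.145],0.2]
    - [[-0.1,-0.45,0.025],[0,0,0.19],0.2]
    - [[-0.12,-0.53,0.03],[0,0,0.23],0.2]
    - [[-0.13,-0.57,0.035],[0,0,0.255],0.2]
    - [[-0.13,-0.57,0.035],[0,0,0.255],0.2]
    - [[-0.13,-0.57,0.035],[0,0,0.255],0.2]

```text
time: 5.95
ee_pos: [0.4367, 0.0047, 0.118]
tcp_rot: [180.0, 0.0, -39.9]
wrist_force: [-0.1, -0.1, -1.7]
opening: 0.0652
```

Run:
```python
from h import *
go([.437,.005,.022],-40)
```

```text
[0.0002, -0.0017, 0.32] [0.0002, 0.0002, 0.0008] t 5.95 [0.4367 0.0047 0.118 ] [180.    0.  -39.9] 0.0652 [-0.1 -0.1 -1.7] q [  1. -11. -18.  83.  -0. 130.]
```

Emit:
send_rows:
  plan:
    - [[0,0,0.03],[0,0,0],0.2]
    - [[0,0,0.09],[0,0,0],0.2]
    - [[0,0,0.16],[0,0,0],0.2]
    - [[0,0,0.22],[0,0,0],0.2]
    - [[0,0,0.27],[0,0,0],0.2]
    - [[0,0,0.295],[0,0,0],0.2]
    - [[0,0,0.31],[0,0,0],0.2]
    - [[0,0,0.317],[0,0,0],0.2]
    - [[0,0,0.317],[0,0,0],0.2]
    - [[0,0,0.317],[0,0,0],0.2]

```text
time: 6.95
ee_pos: [0.4373, 0.0047, 0.0241]
tcp_rot: [-180.0, -0.0, -40.0]
wrist_force: [0.9, 0.1, -1.5]
opening: 0.065
```

Emit:
send_rows:
  plan:
    - [[0,0,0.003],[0,0,0],0.2]
    - [[0,0,0.006],[0,0,0],0.2]
    - [[0,0,0.009],[0,0,0],0.2]
    - [[0,0,0.009],[0,0,0],0.2]

```text
time: 7.35
ee_pos: [0.4373, 0.0048, 0.0223]
tcp_rot: [-180.0, -0.1, -40.0]
wrist_force: [-4.7, -0.0, 11.5]
opening: 0.0652
```

Contact at z 0.022. I release, go straight up, then regrip with the jaws turned 90°.

Emit:
send_rows:
  plan:
    - [[0,0,0],[0,0,0],-0.2]
    - [[0,0,0],[0,0,0],-0.6]
    - [[0,0,0],[0,0,0],-1]
    - [[0,0,0],[0,0,0],-1]
    - [[0,0,-0.05],[0,0,0],-1]
    - [[0,0,-0.15],[0,0,0],-1]
    - [[0,0,-0.28],[0,0,0],-1]
    - [[0,0,-0.38],[0,0,0],-1]
    - [[0,0,-0.4],[0,0,0],-1]
    - [[0,0,-0.4],[0,0,0],-1]

```text
time: 8.35
ee_pos: [0.4376, 0.0047, 0.1416]
tcp_rot: [-179.9, -0.1, -40.0]
wrist_force: [0.9, 0.4, -0.4]
opening: 0.0855
```

Run:
```python
from h import *
go([.437,.0045,.142],50)
s=camera("scene");t=camera("top")
a=cv2.resize(s[170:250,190:310],(600,400),interpolation=cv2.INTER_CUBIC)
cv2.imwrite("pics/mat.png",a)
for dx,dy in((33,20),(33,-20),(-33,-20),(-33,20)):
    v=np.array([.4373,.0048])+Rn.from_euler("z",-40,degrees=True).as_matrix()[:2,:2]@[dx/1e3,dy/1e3]
    p=proj("scene",[*v,.059]);print((p-[190,170])*5)
```

```text
[-0.0009, 0.0018, -0.0014] [0.0001, -0.0006, -0.5002] t 8.35 [0.4376 0.0047 0.1416] [-1.799e+02 -1.000e-01 -4.000e+01] 0.0855 [ 0.9  0.4 -0.4] q [  1. -11. -16.  86.  -0. 131.]
[313.73080647 213.44690462]
[251.32200961 219.23603069]
[240.09279914 139.26207931]
[300.43632677 133.89969371]
```

View pics/mat.png

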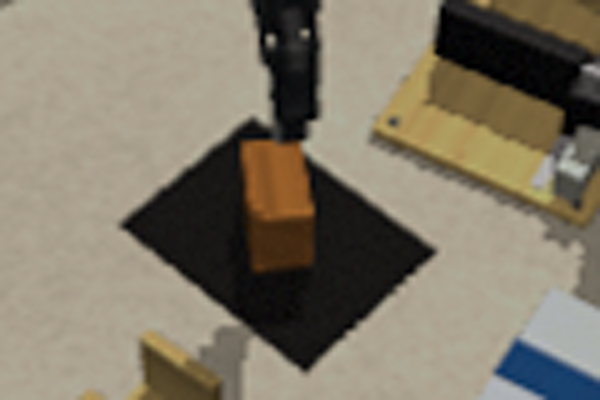

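The block stands upright at the middle of the mat. Its top corners are near (245,142), (300,142), (313,212) and (250,217), as predicted.

Emit:
send_rows:
  plan:
    - [[0,0.0018,0],[0,0,-0.5],-1]
    - [[0,0.0018,0],[0,0,-0.5],-1]
    - [[0,0.0018,0],[0,0,-0.5],-1]
    - [[0,0.0018,0],[0,0,-0.5],-1]
    - [[0,0.0018,0],[0,0,-0.5],-1]
    - [[0,0.0018,0],[0,0,-0.5],-1]
    - [[0,0.0018,0],[0,0,-0.5],-1]
    - [[0,0.0018,0],[0,0,-0.5],-1]
    - [[0,0.0018,0],[0,0,-0.5],-1]
    - [[0,0.0018,0],[0,0,-0.5],-1]

```text
time: 9.45
ee_pos: [0.4359, 0.0043, 0.1391]
tcp_rot: [-179.9, 0.1, 46.3]
wrist_force: [0.6, -0.2, 0.4]
opening: 0.0855
```

Run:
```python
from h import *
go([.437,.0045,.024],50)
```

```text
[0.0038, 0.003, 0.3836] [-0.0006, 0.0006, -0.0207] t 9.45 [0.4359 0.0043 0.1391] [-1.799e+02  1.000e-01  4.630e+01] 0.0855 [ 0.6 -0.2  0.4] q [  1. -11. -16.  86.  -0.  44.]
```

Emit:
send_rows:
  plan:
    - [[0.004,0.002,0.0],[0,0,-0.021],-1]
    - [[0.004,0.002,0.06],[0,0,-0.021],-1]
    - [[0.004,0.002,0.14],[0,0,-0.021],-1]
    - [[0.004,0.002,0.21],[0,0,-0.021],-1]
    - [[0.004,0.002,0.28],[0,0,-0.021],-1]
    - [[0.004,0.002,0.34],[0,0,-0.021],-1]
    - [[0.004,0.002,0.37],[0,0,-0.021],-1]
    - [[0.004,0.002,0.383],[0,0,-0.021],-1]
    - [[0.004,0.002,0.383],[0,0,-0.021],-1]

```text
time: 10.35
ee_pos: [0.4375, 0.0048, 0.0255]
tcp_rot: [-180.0, 0.0, 49.7]
wrist_force: [0.1, -0.8, 0.5]
opening: 0.0854
```

Emit:
send_rows:
  plan:
    - [[0,0,0],[0,0,0],-0.7]
    - [[0,0,0],[0,0,0],-0.4]
    - [[0,0,0],[0,0,0],-0.2]
    - [[0,0,0],[0,0,0],0]
    - [[0,0,0],[0,0,0],0.2]
    - [[0,0,0],[0,0,0],0.4]
    - [[0,0,0],[0,0,0],0.4]
    - [[0,0,0],[0,0,0],0.4]
  force: 40

```text
time: 11.15
ee_pos: [0.4382, 0.0048, 0.0264]
tcp_rot: [180.0, -0.0, 49.7]
wrist_force: [-1.1, 0.7, 6.0]
opening: 0.0393
```

Run:
```python
from h import *
go([.437,.0045,.15],50)
```

```text
[-0.003, -0.0022, -0.4119] [0.0002, -0.0002, -0.0017] t 11.15 [0.4382 0.0048 0.0264] [180.   -0.   49.7] 0.0393 [-1.1  0.7  6. ] q [  1.  -9. -27.  73.  -0.  41.]
```

Emit:
send_rows:
  plan:
    - [[0,0,-0.03],[0,0,0],0.5]
    - [[0,0,-0.1],[0,0,0],0.5]
    - [[0,0,-0.2],[0,0,0],0.5]
    - [[0,0,-0.3],[0,0,0],0.5]
    - [[0,0,-0.38],[0,0,0],0.5]
    - [[0,0,-0.41],[0,0,0],0.5]
    - [[0,0,-0.41],[0,0,0],0.5]
  force: 50

```text
time: 11.85
ee_pos: [0.4384, 0.0048, 0.1498]
tcp_rot: [179.9, -0.1, 49.7]
wrist_force: [0.1, 0.5, -1.3]
opening: 0.0394
```

Run:
```python
from fit import *
B=lambda x,y:(137+(x-400)/4.1667-.4,150+y/4.1667-.4);D=lambda x,y:(254+(x-400)/4.1667-.4,145+y/4.1667-.4)
J=[("top",(-62,-147,10),B(757,243)),("top",(102,-147,10),B(715,40)),("top",(-55,33,64),B(503,290)),
("scene",(-62,-147,10),D(443,213)),("scene",(102,-147,10),D(617,290)),("scene",(-55,33,64),D(553,45))]
p=fit(J,[.46,.265,.1])
go([.454,.257,.15],11.4)
```

```text
[0.4557 0.2658] 12.539449692054845 
 [[0.3, 1.0], [-0.1, -1.0], [0.0, -0.8], [-0.5, -0.5], [0.7, 0.4], [-0.6, -1.7]]
[0.6749, -0.504, -0.0004] [0.0002, -0.0004, 0.2128] t 11.85 [0.4384 0.0048 0.1498] [179.9  -0.1  49.7] 0.0394 [ 0.1  0.5 -1.3] q [  1. -11. -14.  87.   0.  41.]
```

```bash
cat > ov.py <<'E'
from h import *
def overlay(fn,p,stop,yawdeg,k=6):
    T=Rn.from_euler("z",yawdeg,degrees=True).as_matrix()
    segs=[[(-62,-147,10),(102,-147,10)],[(-62,-147,10),(-62,73,10)],[(102,-147,10),(102,73,10)],[(-55,33,64),(55,33,64)],[(-55,33,64),(-55,33,10)],[(-55,33,10),(55,33,10)],
     [(-55,stop,64),(55,stop,64)],[(-55,stop-18,64),(55,stop-18,64)],[(-55,stop-18,12),(-55,stop-18,64)],[(70,-147,38),(70,73,38)]]
    out=[]
    for cam,(x0,y0) in(("top",(146,152)),("scene",(260,142))):
        im=camera(cam)[y0:y0+75,x0:x0+66];im=cv2.resize(im,None,fx=k,fy=k,interpolation=cv2.INTER_CUBIC)
        for a,b in segs:
            q=[tuple(int(v) for v in (proj(cam,np.array([p[0],p[1],0])+T@(np.array(X)/1e3))-[x0,y0]+.5)*k) for X in(a,b)]
            cv2.line(im,*q,(255,255,0),1)
        out.append(im)
    cv2.imwrite(fn,np.hstack(out))
E
python3 -c "
from ov import *
overlay('pics/ov1.png',[.4575,.2660],-52,12)"
```

```text
(no output)
```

View pics/ov1.png

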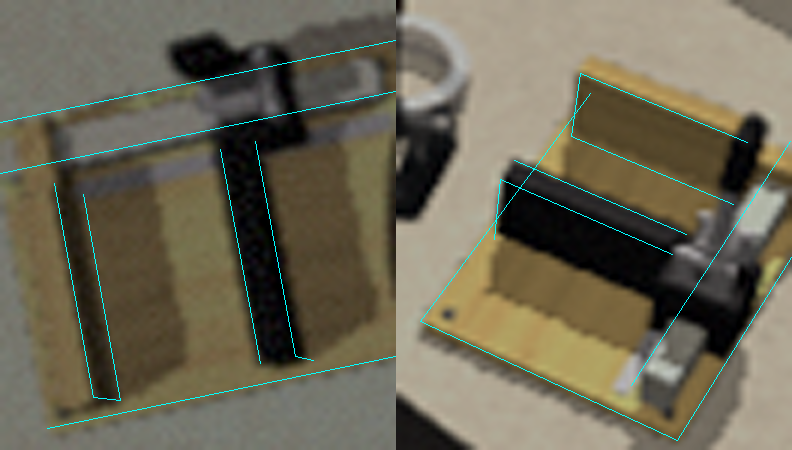

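The overlay lines coincide with the fence, stop and bed edges to within 1–2 px (fence about (75,290) top, stop about (258,250) top, scene stop edge (512,160)). So seat is about (0.4575, 0.266), yaw 12°, with the stop at about 3 mm. Moving the block above the jig now.

Run:
```python
from h import *
go([.4516,.2555,.15],12)
```

```text
[0.6677, -0.5047, -0.0072] [-0.0002, 0.0004, 0.2094] t 11.95 [0.4375 0.0048 0.1479] [-1.799e+02  1.000e-01  4.970e+01] 0.0393 [-0.3  0.  -1.2] q [  1. -11. -15.  87.   0.  41.]
```

Emit:
send_rows:
  plan:
    - [[0.03,-0.02,0],[0,0,0.01],0.5]
    - [[0.11,-0.08,0],[0,0,0.035],0.5]
    - [[0.21,-0.16,0],[0,0,0.065],0.5]
    - [[0.32,-0.24,0],[0,0,0.1],0.5]
    - [[0.43,-0.325,0],[0,0,0.135],0.5]
    - [[0.53,-0.4,0],[0,0,0.165],0.5]
    - [[0.61,-0.46,0],[0,0,0.19],0.5]
    - [[0.655,-0.495,0],[0,0,0.205],0.5]
    - [[0.668,-0.505,0],[0,0,0.2094],0.5]
    - [[0.668,-0.505,0],[0,0,0.2094],0.5]

```text
time: 12.95
ee_pos: [0.4513, 0.2556, 0.1476]
tcp_rot: [180.0, 0.1, 12.1]
wrist_force: [-0.8, 0.3, -1.1]
opening: 0.0392
```

Run:
```python
from h import *
go([.4516,.2555,.0335],12)
s=camera("scene")
cv2.imwrite("pics/overjig.png",cv2.resize(s[110:220,240:372],(720,600),interpolation=cv2.INTER_CUBIC))
```

```text
[0.0016, 0.0001, 0.3802] [0.0003, 0.0007, 0.0005] t 12.95 [0.4513 0.2556 0.1476] [1.80e+02 1.00e-01 1.21e+01] 0.0392 [-0.8  0.3 -1.1] q [ 30.  -0.  -4.  86.  -0. 107.]
```

View pics/overjig.png

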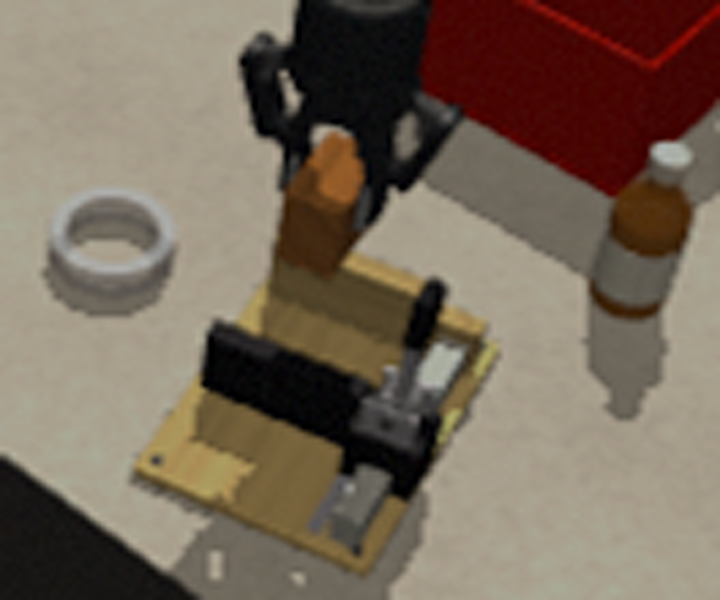

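The block (320,205) hangs level and parallel to the rail, above the gap between fence (390,290) and stop (280,380). Going down with force checks.

Emit:
send_rows:
  plan:
    - [[0.0016,0,0.03],[0,0,0],0.5]
    - [[0.0016,0,0.09],[0,0,0],0.5]
    - [[0.0016,0,0.15],[0,0,0],0.5]
    - [[0.0016,0,0.2],[0,0,0],0.5]
    - [[0.0016,0,0.24],[0,0,0],0.5]
    - [[0.0016,0,0.26],[0,0,0],0.5]
    - [[0.0016,0,0.26],[0,0,0],0.5]

```text
time: 13.7
ee_pos: [0.4522, 0.2553, 0.0702]
tcp_rot: [180.0, 0.1, 12.0]
wrist_force: [-0.0, -0.6, -1.6]
opening: 0.0391
```

Emit:
send_rows:
  plan:
    - [[0,0,0.02],[0,0,0],0.5]
    - [[0,0,0.04],[0,0,0],0.5]
    - [[0,0,0.06],[0,0,0],0.5]
    - [[0,0,0.08],[0,0,0],0.5]
    - [[0,0,0.095],[0,0,0],0.5]
    - [[0,0,0.105],[0,0,0],0.5]
    - [[0,0,0.11],[0,0,0],0.5]
    - [[0,0,0.11],[0,0,0],0.5]

```text
time: 14.5
ee_pos: [0.4524, 0.2557, 0.0379]
tcp_rot: [180.0, 0.0, 12.0]
wrist_force: [-0.2, 0.7, -1.0]
opening: 0.0394
```

Emit:
send_rows:
  plan:
    - [[0,0,0.004],[0,0,0],0.5]
    - [[0,0,0.008],[0,0,0],0.5]
    - [[0,0,0.012],[0,0,0],0.5]
    - [[0,0,0.015],[0,0,0],0.5]
    - [[0,0,0.015],[0,0,0],0.5]

```text
time: 15.0
ee_pos: [0.4524, 0.2557, 0.0335]
tcp_rot: [-180.0, -0.0, 12.0]
wrist_force: [0.1, 1.7, -1.1]
opening: 0.0394
```

Emit:
send_rows:
  plan:
    - [[0,0,0.004],[0,0,0],0.5]
    - [[0,0,0.007],[0,0,0],0.5]
    - [[0,0,0.007],[0,0,0],0.5]

```text
time: 15.3
ee_pos: [0.4525, 0.2557, 0.0335]
tcp_rot: [-180.0, -0.1, 12.0]
wrist_force: [-7.0, -4.5, 18.4]
opening: 0.0392
```

Emit:
send_rows:
  plan:
    - [[0,0,-0.004],[0,0,0],0.2]
    - [[0,0,-0.004],[0,0,0],-0.1]
    - [[0,0,-0.004],[0,0,0],-0.5]
    - [[0,0,-0.004],[0,0,0],-0.5]
    - [[0,0,-0.03],[0,0,0],-0.5]
    - [[0,0,-0.12],[0,0,0],-0.5]
    - [[0,0,-0.24],[0,0,0],-0.5]
    - [[0,0,-0.36],[0,0,0],-0.5]
    - [[0,0,-0.45],[0,0,0],-0.5]
    - [[0,0,-0.5],[0,0,0],-0.5]

```text
time: 16.3
ee_pos: [0.453, 0.256, 0.1847]
tcp_rot: [-179.9, -0.2, 12.0]
wrist_force: [0.2, -0.0, -0.2]
opening: 0.0636
```

Run:
```python
from h import *
go([.4581,.1670,.15],12)
```

```text
[-0.0456, 0.2939, 0.1152] [-0.0003, -0.0011, 0.0] t 16.3 [0.453  0.256  0.1847] [-179.9   -0.2   12. ] 0.0636 [ 0.2 -0.  -0.2] q [ 29.  -0.  -0.  90.  -0. 107.]
```

Emit:
send_rows:
  plan:
    - [[-0.01,0.08,0.01],[0,0,0],0.2]
    - [[-0.03,0.2,0.05],[0,0,0],1]
    - [[-0.0456,0.2939,0.115],[0,0,0],1]
    - [[-0.0456,0.2939,0.115],[0,0,0],1]
    - [[-0.0456,0.2939,0.115],[0,0,0],1]
    - [[-0.0456,0.2939,0.115],[0,0,0],1]

```text
time: 16.9
ee_pos: [0.4578, 0.1673, 0.1478]
tcp_rot: [-180.0, -0.1, 12.0]
wrist_force: [-0.1, 0.1, 0.4]
opening: -0.0003
```

Run:
```python
from ov import *
go([.4581,.1670,.032],12)
s=camera("scene")
cv2.imwrite("pics/behind.png",cv2.resize(s[110:220,240:372],(720,600),interpolation=cv2.INTER_CUBIC))
```

```text
[0.0004, 0.0013, 0.3862] [-0.0001, -0.0004, 0.0001] t 16.9 [0.4578 0.1673 0.1478] [-1.8e+02 -1.0e-01  1.2e+01] -0.0003 [-0.1  0.1  0.4] q [20. -5. -9. 86.  0. 98.]
```

View pics/behind.png

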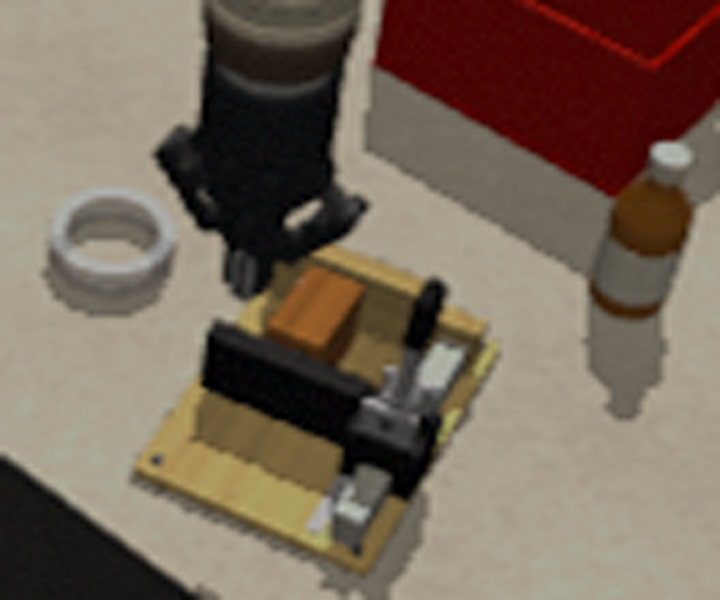

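The block (315,315) sits on the bed between stop and fence. The shut fingers are over the bed behind the stop. Descending.

Emit:
send_rows:
  plan:
    - [[0,0,0.04],[0,0,0],1]
    - [[0,0,0.11],[0,0,0],1]
    - [[0,0,0.19],[0,0,0],1]
    - [[0,0,0.27],[0,0,0],1]
    - [[0,0,0.34],[0,0,0],1]
    - [[0,0,0.375],[0,0,0],1]
    - [[0,0,0.386],[0,0,0],1]
    - [[0,0,0.386],[0,0,0],1]

```text
time: 17.75
ee_pos: [0.4574, 0.1669, 0.0311]
tcp_rot: [180.0, 0.0, 12.0]
wrist_force: [0.7, -0.4, -0.6]
opening: 0.0
```

Emit:
send_rows:
  plan:
    - [[0,-0.01,0],[0,0,0],1]
    - [[0,-0.02,0],[0,0,0],1]
    - [[0,-0.03,0],[0,0,0],1]
    - [[0,-0.04,0],[0,0,0],1]
    - [[0,-0.05,0],[0,0,0],1]
    - [[0,-0.06,0],[0,0,0],1]
    - [[0,-0.07,0],[0,0,0],1]
    - [[0,-0.08,0],[0,0,0],1]
    - [[0,-0.085,0],[0,0,0],1]
    - [[0,-0.09,0],[0,0,0],1]

```text
time: 18.75
ee_pos: [0.4517, 0.1929, 0.0311]
tcp_rot: [180.0, 0.0, 12.0]
wrist_force: [-1.1, -3.7, 1.9]
opening: -0.0001
```

```bash
cat > st.py <<'E'
from h import *
o=sensors.get_obs();T=Rn.from_euler("z",12,degrees=True).as_matrix()
w=T.T@(np.array(o["ee_pos"])-[.4575,.266,0]);print("seat xyz mm",np.round(w*1e3,1),"force seat",np.round(T.T@np.array(o["wrist_force"]),1),"t",o["time"])
E
python3 st.py
```

```text
seat xyz mm [-20.9 -70.2  31.1] force seat [-1.9 -3.4  1.9] t 18.75
```

Emit:
send_rows:
  plan:
    - [[0,-0.004,0],[0,0,0],1]
    - [[0,-0.008,0],[0,0,0],1]
    - [[0,-0.012,0],[0,0,0],1]
    - [[0,-0.016,0],[0,0,0],1]
    - [[0,-0.016,0],[0,0,0],1]

```text
time: 19.25
ee_pos: [0.4507, 0.1979, 0.031]
tcp_rot: [-180.0, 0.0, 12.0]
wrist_force: [-1.0, -2.9, 0.7]
opening: 0.0
```

Emit:
send_rows:
  plan:
    - [[0,-0.003,0],[0,0,0],1]
    - [[0,-0.006,0],[0,0,0],1]
    - [[0,-0.006,0],[0,0,0],1]

```text
time: 19.55
ee_pos: [0.4503, 0.1996, 0.031]
tcp_rot: [-180.0, 0.0, 12.0]
wrist_force: [-1.3, -2.9, 0.3]
opening: 0.0002
```

```bash
python3 st.py
```

```text
seat xyz mm [-20.8 -63.5  31. ] force seat [-1.9 -2.5  0.3] t 19.55
```

Emit:
send_rows:
  plan:
    - [[0,-0.003,0],[0,0,0],1]
    - [[0,-0.006,0],[0,0,0],1]
    - [[0,-0.006,0],[0,0,0],1]

```text
time: 19.85
ee_pos: [0.4499, 0.2014, 0.031]
tcp_rot: [-180.0, 0.0, 12.0]
wrist_force: [-1.1, -2.6, 0.3]
opening: 0.0001
```

Emit:
send_rows:
  plan:
    - [[0,-0.003,0],[0,0,0],1]
    - [[0,-0.006,0],[0,0,0],1]
    - [[0,-0.006,0],[0,0,0],1]

```text
time: 20.15
ee_pos: [0.4499, 0.2017, 0.0311]
tcp_rot: [179.8, 0.0, 12.0]
wrist_force: [0.4, -12.5, 2.5]
opening: -0.0002
```

```bash
python3 st.py
```

```text
seat xyz mm [-20.8 -61.3  31.1] force seat [ -2.2 -12.4   2.5] t 20.15
```

The force rose to 12 N at y −61.3 mm, about where snug was predicted (−62). One slightly firmer nudge, then I back off and go up.

Emit:
send_rows:
  plan:
    - [[0,-0.003,0],[0,0,0],1]
    - [[0,-0.003,0],[0,0,0],1]

```text
time: 20.35
ee_pos: [0.4498, 0.2017, 0.0311]
tcp_rot: [179.7, 0.0, 11.9]
wrist_force: [0.7, -18.4, 3.4]
opening: -0.0
```

Emit:
send_rows:
  plan:
    - [[0,0.02,0],[0,0,0],1]
    - [[0,0.07,0],[0,0,0],1]
    - [[0,0.1,0],[0,0,0],1]
    - [[0,0.1,-0.08],[0,0,0],1]
    - [[0,0.1,-0.22],[0,0,0],1]
    - [[0,0.1,-0.37],[0,0,0],1]
    - [[0,0.1,-0.5],[0,0,0],1]
    - [[0,0.1,-0.6],[0,0,0],1]
    - [[0,0.1,-0.64],[0,0,0],1]
    - [[0,0.1,-0.64],[0,0,0],1]

```text
time: 21.35
ee_pos: [0.4565, 0.1749, 0.2244]
tcp_rot: [-180.0, -0.2, 12.0]
wrist_force: [0.8, -1.2, -0.7]
opening: 0.0001
```

```bash
python3 - <<'E'
from ov import *
overlay('pics/ov2.png',[.4575,.2660],-33,12)
T=Rn.from_euler("z",12,degrees=True).as_matrix()
for n in("lever_tip","lever_pivot"):
  a=[(r["p"],c,r["point"]) for c in("top","scene") for r in place_of(n,c)[:2]]
  for p,c,x in a: print(n,c,round(p,2),[np.round(T.T@(atz(c,x,z)-[.4575,.266,0])*1e3) for z in((.165,.176) if n=="lever_tip" else (.078,))])
E
python3 st.py
```

```text
lever_tip scene 0.59 [array([ 76., -39., 165.]), array([ 79., -50., 176.])]
lever_pivot top 0.53 [array([ 76., -49.,  78.])]
lever_pivot scene 0.73 [array([ 82., -58.,  78.])]
seat xyz mm [-21.2 -89.1 221.7] force seat [ 0.3  0.1 -0.1] t 21.65
```

View pics/ov2.png

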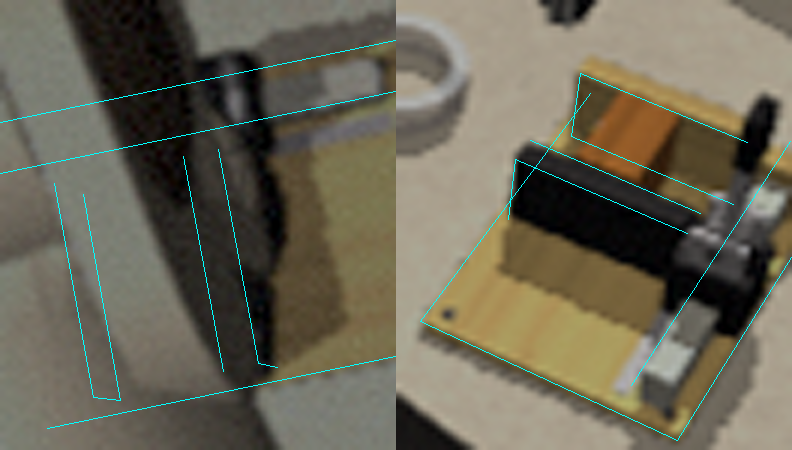

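The stop's top edge (530,142) now lies on the line predicted for snug, the block is between fence and stop, and the lever is still up at scene (757,120). Going round to the lever's far side.

```bash
cat > sg.py <<'E'
import sys
from h import *
a=[float(v) for v in sys.argv[1:4]]
T=Rn.from_euler("z",12,degrees=True).as_matrix()
go(np.array([.4575,.266,0])+T@(np.array(a)/1e3),12)
E
python3 sg.py 122 -45 215; python3 st.py
```

```text
[0.4775, -0.147, 0.0211] [0.0001, 0.0007, 0.0] t 21.65 [0.4553 0.1744 0.2217] [1.8e+02 1.0e-01 1.2e+01] -0.0001 [ 0.3  0.1 -0.1] q [21. -4.  0. 94.  0. 99.]
seat xyz mm [-21.2 -89.1 221.7] force seat [ 0.3  0.1 -0.1] t 21.65
```

Emit:
send_rows:
  plan:
    - [[0.1,0,0],[0,0,0],1]
    - [[0.24,-0.02,0],[0,0,0],1]
    - [[0.38,-0.08,0],[0,0,0],1]
    - [[0.4775,-0.147,0],[0,0,0],1]
    - [[0.4775,-0.147,0.05],[0,0,0],1]
    - [[0.4775,-0.147,0.13],[0,0,0],1]
    - [[0.4775,-0.147,0.2],[0,0,0],1]
    - [[0.4775,-0.147,0.22],[0,0,0],1]
    - [[0.4775,-0.147,0.22],[0,0,0],1]

```text
time: 22.55
ee_pos: [0.586, 0.2472, 0.1558]
tcp_rot: [180.0, 0.1, 12.0]
wrist_force: [1.2, 0.3, -0.5]
opening: 0.0002
```

```bash
python3 st.py
python3 - <<'E'
import numpy as np
for ph in range(0,91,10):
    f=np.radians(ph);r=75;h=11
    print(ph,round(80-r*np.sin(f)+7*np.cos(f)+h,1),round(78+r*np.cos(f)+7*np.sin(f),1))
E
```

```text
seat xyz mm [121.8 -45.1 155.8] force seat [ 1.3  0.1 -0.5] t 22.55
0 98.0 153.0
10 84.9 153.1
20 71.9 150.9
30 59.6 146.5
40 48.2 140.0
50 38.0 131.6
60 29.5 121.6
70 22.9 110.2
80 18.4 97.9
90 16.0 85.0
```

Emit:
send_rows:
  plan:
    - [[-0.04,0,0.005],[0,0,0],1]
    - [[-0.079,0,0.009],[0,0,0],1]
    - [[-0.1,0,0.009],[0,0,0],1]
    - [[-0.123,0,0.009],[0,0,0],1]
    - [[-0.145,0,0.012],[0,0,0],1]
    - [[-0.166,0,0.016],[0,0,0],1]
    - [[-0.187,0,0.023],[0,0,0],1]
    - [[-0.207,0,0.031],[0,0,0],1]
    - [[-0.226,0,0.042],[0,0,0],1]
    - [[-0.245,0,0.053],[0,0,0],1]

```text
time: 23.55
ee_pos: [0.5142, 0.2321, 0.1408]
tcp_rot: [180.0, 0.0, 12.0]
wrist_force: [0.2, 0.4, 1.4]
opening: 0.0
```

```bash
python3 st.py
```

```text
seat xyz mm [ 48.5 -45.  140.8] force seat [0.3 0.4 1.4] t 23.55
```

Emit:
send_rows:
  plan:
    - [[-0.018,0,0.014],[0,0,0],1]
    - [[-0.034,0,0.028],[0,0,0],1]
    - [[-0.049,0,0.044],[0,0,0],1]
    - [[-0.0625,0,0.061],[0,0,0],1]
    - [[-0.074,0,0.08],[0,0,0],1]
    - [[-0.085,0,0.099],[0,0,0],1]
    - [[-0.093,0,0.12],[0,0,0],1]
    - [[-0.1,0,0.14],[0,0,0],1]
    - [[-0.104,0,0.16],[0,0,0],1]
    - [[-0.106,0,0.17],[0,0,0],1]

```text
time: 24.55
ee_pos: [0.4834, 0.2255, 0.0894]
tcp_rot: [180.0, 0.0, 12.0]
wrist_force: [-0.4, -0.6, -0.1]
opening: -0.0002
```

```bash
python3 st.py
```

```text
seat xyz mm [ 16.9 -45.   89.4] force seat [-0.5 -0.5 -0.1] t 24.55
```

Emit:
send_rows:
  plan:
    - [[0,0,0.006],[0,0,0],1]
    - [[0,0,0.012],[0,0,0],1]
    - [[0,0,0.012],[0,0,0],1]

```text
time: 24.85
ee_pos: [0.4837, 0.2256, 0.0864]
tcp_rot: [180.0, 0.0, 12.0]
wrist_force: [0.8, 0.2, 0.4]
opening: -0.0004
```

Emit:
send_rows:
  plan:
    - [[0,0,0.004],[0,0,0],1]
    - [[0,0,0.008],[0,0,0],1]
    - [[0,0,0.008],[0,0,0],1]

```text
time: 25.15
ee_pos: [0.4838, 0.2256, 0.0849]
tcp_rot: [-180.0, -0.0, 12.0]
wrist_force: [-0.1, -0.7, 5.8]
opening: 0.0
```

Emit:
send_rows:
  plan:
    - [[0,0,0.004],[0,0,0],1]
    - [[0,0,0.008],[0,0,0],1]
    - [[0,0,0.008],[0,0,0],1]

```text
time: 25.45
ee_pos: [0.484, 0.2257, 0.0845]
tcp_rot: [-180.0, -0.1, 12.0]
wrist_force: [-6.7, -3.3, 19.2]
opening: -0.0001
```

The lever is hard on its stop: 19 N at z 0.0845, against about 0.085 expected for level. I go up and clear, then take a last look.

Emit:
send_rows:
  plan:
    - [[0,0,-0.03],[0,0,0],1]
    - [[0,0,-0.12],[0,0,0],1]
    - [[0,0,-0.25],[0,0,0],1]
    - [[0,0,-0.4],[0,0,0],1]
    - [[0,0.1,-0.45],[0,0,0],1]
    - [[0,0.25,-0.45],[0,0,0],1]
    - [[0,0.4,-0.45],[0,0,0],1]
    - [[0,0.55,-0.45],[0,0,0],1]
    - [[0,0.7,-0.45],[0,0,0],1]
    - [[0,0.7,-0.45],[0,0,0],1]

```text
time: 26.45
ee_pos: [0.528, 0.0158, 0.2166]
tcp_rot: [179.9, 0.0, 11.7]
wrist_force: [-0.4, 1.2, 0.0]
opening: -0.0003
```

Run:
```python
from h import *
t=camera("top");s=camera("scene")
a=cv2.resize(t[150:220,135:215],(400,350),interpolation=cv2.INTER_CUBIC);b=cv2.resize(s[142:212,260:340],(400,350),interpolation=cv2.INTER_CUBIC)
c=cv2.resize(s,(333,250));d=cv2.resize(t,(333,250))
bot_=np.hstack([c,d,np.zeros((250,134,3),np.uint8)])
cv2.imwrite("pics/final.png",np.vstack([np.hstack([a,b]),bot_]))
o=sensors.get_obs();print(o["time"],o["ee_pos"])
```

```text
26.55 [0.52748512 0.01925815 0.21668333]
```

View pics/final.png

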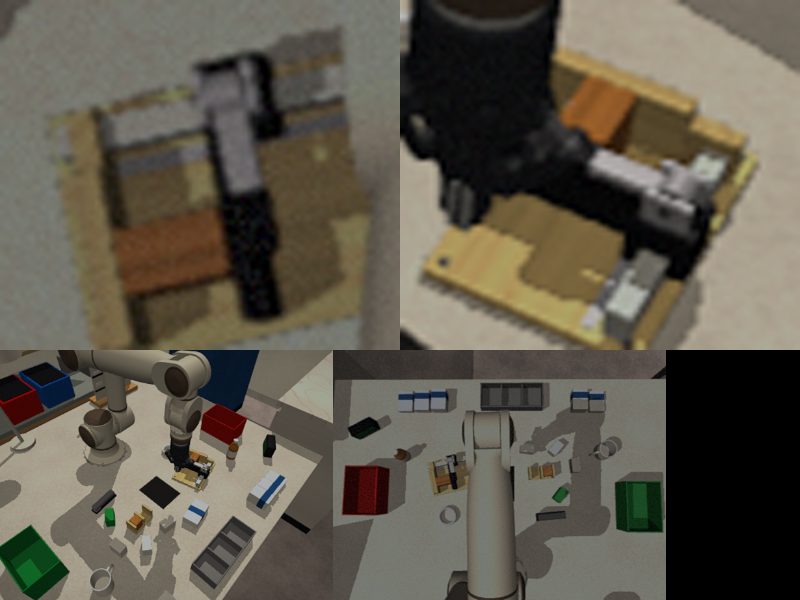

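The top crop shows the block (170,250) tight between fence (115,250) and stop (235,250), with the lever lying level over the stop's arm (240,180). The other things are where they started, and the arm is clear. Handing in.

```bash
python3 -c "
from h import *
print(bot.job_done(),sensors.get_obs()['time'])"
```

```text
the job is handed in; nothing more can be done
the job is handed in; nothing more can be done
```

The jig is set: the long block sits snug between fence and stop, the lever is clamped down, and I handed the job in at about 27 s of the 72 s allowed.

- **Block:** I took the long wooden block from the caddy by its ends and regripped it across its width on the mat. It then went upright on the bed, lengthwise along the rail.
- **Stop:** With the lever still up, I slid the stop until the push force rose from about 3 N to 18 N. That was within 1 mm of where snug was predicted.
- **Lever:** I swung it down until it pressed at 19 N on its hard stop, at level height (z about 0.0845 m).

In the last pictures the block touches both fence and stop, and the lever lies level over the stop's arm. The short block and everything else I could see were where they started, and the gripper was clear. No check failed. I judged the snug fit by force and pictures only, because the stop and lever joints cannot be read directly. I viewed 11 pictures, one over the budget of 10.

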